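# Hold the belt tensioner back past its ratchet click

### The arm

A 6-joint arm with a two-finger parallel gripper is mounted at the origin on the work surface. World frame = base frame: x ahead of the robot, y to its left, z up, the work surface at z = 0. Lengths are in mm, angles in degrees, forces in N, time in s.
With the tool pointing down it reaches from about 300 to 850 mm from the base axis. Payload 4.2 kg.
Tool frame: the origin (TCP) lies on the mounting face of the last link; the fingertips stand 191 mm ahead of it and the grasp point (between the pads) lies 172 mm ahead of it; z points along the fingers, y is the direction in which the jaws open and shut (so a half turn about z gives the same grasp; the last joint's range is limited). The gripper opens to 91 mm and grips with 3 to 60 N. Pads are 32 mm wide; open, the fingers measure 118 mm over their backs; the gripper's body (76 mm by 178 mm) begins 60 mm behind the grasp point.
Start: joints at [70.474, 18.312, 89.639, -0, 72.044, -1.146], TCP at [181.309, 545.665, 404.776] pointing down, gripper open.
Joint ranges: [-177.97, 177.97], [-48.28, 115.42], [12.27, 149.76], [-77.06, 257.06], [2.81, 150.46], [-146.56, 146.56]. Speed limits (degrees/s): [147.25, 147.25, 180, 180, 180, 180].

### API

Orientations are given as [roll, pitch, yaw] about the fixed x, y, z axes, in that order (R = Rz(yaw) Ry(pitch) Rx(roll)).
In Python, from workcell import env gives the robot as it stands.
- The arm moves only by the shell command python3 -m handwheel 'ROWS' [FORCE]. ROWS is JSON, a list of rows, each an object with "gripper": the opening in per cent of the stroke, from 0 (shut) to 100 (fully open); "travel": the shift along the tool's x, y, z in m, a list of three; "twist": the turn about the tool's z in rad. In form: [{"gripper": gripper, "travel": [x, y, z], "twist": twist}, ...]. A call has 1 to 5 rows; each row shifts and turns the commanded pose from where the row before left it, along the tool's axes as they then stand; what a row does not reach is not made up. A row lasts 1/12 s, in which the tool goes at most 41.7 mm and 7.16 degrees, less where a joint would pass 70% of its speed; a pose out of reach is approached as far as the arm can. A call with a gripper value outside its range is refused whole. The fingers move at their own pace and stop on an object; FORCE is the grip in N (left out, the last holds). Time passes only in rows, so rows that do not move let the fingers close. It gives the time, the measured TCP pose, the force and the opening at its end, in the units of the state.
- env.state(): the state, without advancing time (a new reading comes with each control period).
- env.grab_frame(name): name is "side" or "top" or "wrist"; returns a dict with "frame" (400x640x3 uint8, red, green, blue), "intrinsics" (3x3 intrinsics, pixels), "extrinsics" (4x4, takes a point from camera to world coordinates). Camera axes: x right, y down, z forward; pixel columns grow to the right and rows downward; lengths in mm; the calibration is good to about 2 mm. A picture is of the moment at which its call begins. There is no depth.
- env.job_done(): hands the job in, once; it reports no verdict.
Trained networks look in the newest picture that a camera, given by its name, has taken for a name from the list of things; names that differ only in an ending like _2 or _b are one class to them, and where a whole thing is asked for, a point or a joint stands for the part that bears it (a point fixed in the world has none). Each returns a list of dicts, best first, with "confidence" (0 to 1); they miss things now and then, are a little off and sometimes report something else, mostly with a low value. They report only what shows in the picture. A call takes as long as a camera call. They do not tell look-alikes from the thing itself.
- env.trace(camera, thing): "pixels" (400x640 bool, what is visible of it) and "uv" ([column, row] in pixels, amid what is visible of it).
- env.pinpoint(camera, thing): "uv" ([column, row] in pixels: a listed point, or the origin of a listed thing).
The state is a dict: "time_s": time; "qpos": joint angles; "qvel": joint speeds; "effort": joint torques, N m; "ee_pos": TCP position; "ee_rot": TCP orientation; "force": force on the tool from outside, world axes, zero at the start; "torque": the same for the moment, N m; "gripper_width": finger opening in mm.
Only numpy, scipy, OpenCV 4.12 (cv2) and the standard library are available. Lean on these libraries where they do the work, as an engineer would, in place of code of your own. Each camera call takes 0.05 s, during which the arm holds its last target. There are 200 camera calls.

### The job

I want to slip a new belt on the drive unit: take the square-handled driver from the stand, put its tip into the recess of the knob on the tensioner arm, and with it push the sprung arm back (anticlockwise seen from above) until it is past the ratchet click. Finish holding it there: keep the driver gripped with its tip in the knob and the arm pressed back a little beyond the click, so that the driver and not the ratchet carries the spring. Do not push the knob with the fingers, and leave the other drivers and everything else on the bench where they are.

Things in the scene. Friction and masses are not known exactly. Their poses are not given: they have to be found in the camera images.
- driver: the driver to use, upright in the stand at the start: square-section black handle with flat sides, 24 x 24 mm, from 35 to 100 mm above its origin; below it a round-nosed steel pin, 8 mm diameter, 35 mm long; about 80 g. Origin at the pin's lower end, z up along the driver, x and y normal to the handle's flat sides
- driver_grip (a point): point on the driver's axis to grip, 66 mm above its origin, about the middle of the handle's height; 71 mm above the table while in the stand
- stand: wooden block fixed to the table, 200 (x) x 60 (y) x 40 mm high, origin under its centre; three 13 mm holes in a row along its x, 65 mm apart, in each a driver that hangs by its handle's underside, pin down to 5 mm above the table (lift 45 mm to clear). Which hole holds which varies. Handle flats face the stand's x and y; best pinched along y
- drive_unit: belt-drive unit fixed to the table: aluminium plate 280 (x) x 220 (y) mm, top 20 mm above the table, with pulleys and a motor (its pulley's top 75 mm above the table, in the far right corner; everything else on it under 61 mm). Origin on the table under the plate's centre, z up
- pivot (a point): the vertical hinge axis of the steel tensioner arm, at the arm's upper face, 40 mm above the table, 30 mm from the plate's centre along the drive unit's x. A 60 mm disc with one ratchet tooth surrounds it; the brass pawl slider beside it clicks in behind the tooth
- knob: dark six-sided knob, 26 mm across flats, 20 mm high, captive on top of the tensioner arm's free end (it turns freely about its own axis), 100 mm from the pivot; origin at its underside. It has a hexagonal recess in the top. Return spring: about 3.5 N sideways at the knob to start, 6.5 N at the end stop; lifting the pawl adds up to 3 N in the first half of the stroke
- recess (a point): centre of the mouth of the knob's recess, 60 mm above the table, z up; moves with the arm. The recess is 14 mm across flats and 16 mm deep, with a flat floor and upright walls: the driver's 8 mm pin goes in from above with 3 mm of play all round
- tensioner (a joint): angle of the arm about the pivot (rad): 0 = at its rest stop, where it starts, the line pivot to knob then pointing 2.705 rad anticlockwise from the drive unit's x axis; grows anticlockwise seen from above (knob towards the unit's -y). Pawl clicks in at about 0.52; let go, the arm then rests on the pawl at about 0.51. Held clear of the pawl: over 0.55. End stop 0.75
- slim_driver: driver that must stay in the stand: slim round handle 21 mm diameter, 100 mm tall
- stubby_driver: driver that must stay in the stand: short mushroom-shaped round handle 36 mm diameter, 41 mm tall
- spare_idler: loose black ring, 30 mm diameter, 14 mm high, lying on the near right corner of the drive unit's plate; leave it alone; origin at the centre of its underside
- multimeter: handheld multimeter lying flat, 150 x 80 x 45 mm; leave it alone; origin at the centre of its underside
- solder_reel: upright metal reel, 60 mm diameter, 40 mm high, beyond the drive unit; leave it alone; origin at the centre of its underside
- screw_dish: small open steel dish, 76 mm diameter, 22 mm high; leave it alone; origin at the centre of its underside
- mug: white mug, 76 mm diameter, 90 mm high; leave it alone; origin at the centre of its underside
Mind the look-alikes: they are no part of the job. Leave any orange look-alike of the driver alone.

How it is judged (in metres and radians):
On the way, in this order (a step that is already met when the one before it is completed fails the run):
1. the driver's tip is in the knob's recess while the arm is still relaxed (horizontal distance between driver and recess below 0.007 m and z of driver in the frame of recess below -0.006 m and angle between driver's own z axis and vertical below 0.35 rad and value of joint tensioner below 0.15 rad), for 0.2 s.
2. the arm is pushed past the ratchet click with the tip in the recess (horizontal distance between driver and recess below 0.007 m and z of driver in the frame of recess below -0.006 m and angle between driver's own z axis and vertical below 0.35 rad and value of joint tensioner above 0.55 rad), for 0.2 s.
At the end, for the whole second after the job is handed in: for the last second the tensioner angle stays over 0.55 rad (the click is at about 0.52), the driver's tip is at least 6 mm down in the recess and within 7 mm of its axis, the driver leans less than 20 degrees, is still gripped and presses on the knob with more than 2 N (all of step 2 and contact force between driver and knob above 2 N and contact force between the fingers and driver above 2 N and not (contact force between the fingers and knob above 0.5 N)); the arm keeps its last pose, push and grip.
It fails at once if the fingers push the knob (contact force between the fingers and knob above 2 N).
It fails at once if another driver, or anything else loose on the bench, is shifted by more than 30 mm (distance of any of slim_driver, stubby_driver, spare_idler, multimeter, solder_reel, screw_dish, mug from where it was at the start of the episode above 0.03 m).
It also fails if it takes over 45 s, if anything falls off the work surface, if the arm or the gripper's body presses on something with over 40 N, if the wrist force passes 120 N, or if a joint passes its speed limit or range.

## Working session

There is one attempt and no reset: what is moved stays moved. The work goes in short steps, Python scripts to look and compute and a shell command to move; the robot and the scene stay as the last step left them, time stands still between calls to the robot, and variables do not carry over. Pictures are saved under pics/ and viewed, about 8 in all and at most 12, crops included, and the job is handed in when it is done.

```bash
mkdir -p pics; cat > h.py <<'E'
import numpy as np, cv2
from workcell import env
def grab(c):
    f=env.grab_frame(c); return f
def ray(f,uv):
    K=np.array(f["intrinsics"]);T=np.array(f["extrinsics"])
    d=T[:3,:3]@np.linalg.solve(K,[uv[0],uv[1],1]); return T[:3,3],d/np.linalg.norm(d)
def atz(f,uv,z):
    o,d=ray(f,uv); return o+d*(z-o[2])/d[2]
def tri(rs):
    A=0;b=0
    for o,d in rs:
        P=np.eye(3)-np.outer(d,d);A=A+P;b=b+P@o
    x=np.linalg.solve(A,b); return x,[float(np.linalg.norm((np.eye(3)-np.outer(d,d))@(x-o))) for o,d in rs]
def save(f,n): cv2.imwrite("pics/"+n,cv2.cvtColor(f["frame"],cv2.COLOR_RGB2BGR))
E
python3 - <<'E'
from h import *
np.set_printoptions(precision=1,suppress=True)
fs={}
for c in ["side","top"]:
    f=grab(c);fs[c]=f;save(f,c+".png")
    for t in ["driver_grip","driver","recess","pivot","knob","stand","drive_unit","slim_driver","stubby_driver"]:
        print(c,t,[(np.round(r["uv"],1),round(r["confidence"],2)) for r in env.pinpoint(c,t)][:4])
i=np.vstack([fs["side"]["frame"],fs["top"]["frame"]])
cv2.imwrite("pics/both.png",cv2.resize(i[...,::-1],(480,600)))
s=env.state();print(s)
E
```

```text
side driver_grip [(array([316.2, 269.2]), 0.68), (array([316.3, 317.6]), 0.64)]
side driver [(array([287.5, 319.2]), 0.73), (array([314.8, 286.7]), 0.72), (array([314.5, 334. ]), 0.55)]
side recess [(array([346.2, 197.1]), 0.52)]
side pivot [(array([315.5, 184.1]), 0.93)]
side knob [(array([344.5, 198.3]), 0.55)]
side stand [(array([315.3, 293. ]), 0.79)]
side drive_unit [(array([328.2, 201.4]), 0.74)]
side slim_driver [(array([341.6, 296.1]), 0.52), (array([345.1, 195.9]), 0.16)]
side stubby_driver [(array([287.5, 278.2]), 0.63), (array([344. , 194.1]), 0.19)]
top driver_grip [(array([223.3, 226.6]), 0.61), (array([256.9, 215.8]), 0.54)]
top driver [(array([235.2, 206.3]), 0.61), (array([228. , 225.9]), 0.45), (array([262.7, 220.9]), 0.41)]
top recess [(array([336.5, 226.5]), 0.62)]
top pivot [(array([358.4, 205.6]), 0.67)]
top knob [(array([341.4, 225.5]), 0.51)]
top stand [(array([259.8, 218.1]), 0.75)]
top drive_unit [(array([350.5, 214.1]), 0.62), (array([338.9, 222.7]), 0.43)]
top slim_driver [(array([261.1, 240.5]), 0.56), (array([259.5, 217.4]), 0.2)]
top stubby_driver [(array([260.7, 201.6]), 0.6)]
{'time_s': 1.0, 'qpos': array([70.5, 18.3, 89.6, -0. , 72. , -1.1]), 'qvel': array([-0.1,  0.1, -0.1,  0. ,  0. , -0.1]), 'effort': array([ -0. , -41.2, -23.2,   0.1,   0. ,  -0. ]), 'ee_pos': array([181.3, 545.6, 404.8]), 'ee_rot': array([180. ,   0. , 161.6]), 'force': array([-0.6, -0.6,  0.2]), 'torque': array([-0., -0.,  0.]), 'gripper_width': 91.39374710509449}
```

View pics/top.png

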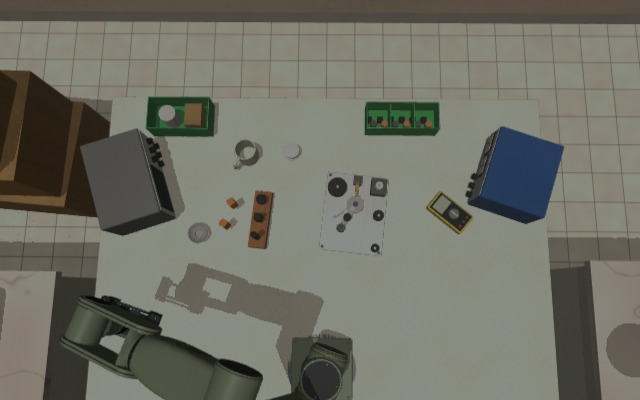

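View pics/side.png

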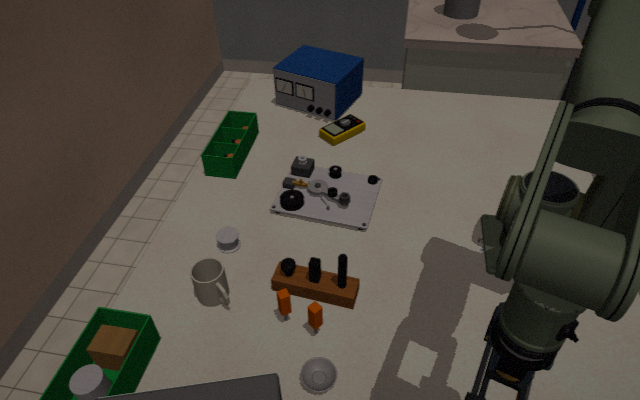

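The views show candidates for the driver at three places. The orange look-alikes are at side (285,302) and (315,317), top (232,202) and (224,223). The black square handle is in the stand's middle hole at side (316,269), top (257,216). Only that one is black, square and in the stand, so I'll confirm it in a crop.

```bash
python3 - <<'E'
from h import *
np.set_printoptions(precision=1,suppress=True)
s=grab("side");
ts=env.trace("side","stand")
t=grab("top")
P={}
for n,a,b in [("grip",(316.2,269.2),(256.9,215.8)),("recess",(346.2,197.1),(336.5,226.5)),("pivot",(315.5,184.1),(358.4,205.6)),("slim0",(341.6,296.1),(261.1,240.5)),("stub0",(287.5,278.2),(260.7,201.6)),("stand",(315.3,293),(259.8,218.1)),("unit",(328.2,201.4),(350.5,214.1))]:
    print(n,*tri([ray(s,a),ray(t,b)]))
print("mug", atz(t,(245,152),45),"dish",atz(t,(200,232),10))
m=env.trace("top","stand")
if m:
    c,_=cv2.findContours(m[0]["pixels"].astype(np.uint8),0,1);c=max(c,key=cv2.contourArea)
    b=cv2.boxPoints(cv2.minAreaRect(c));q=np.array([atz(t,p,40)for p in b]);print(q,q.mean(0)); 
m=env.trace("top","drive_unit")
if m:
    c,_=cv2.findContours(m[0]["pixels"].astype(np.uint8),0,1);c=max(c,key=cv2.contourArea)
    b=cv2.boxPoints(cv2.minAreaRect(c));q=np.array([atz(t,p,20)for p in b]);print(q,q.mean(0))
i=cv2.resize(s["frame"][240:350,250:380],None,fx=4,fy=4,interpolation=2)
j=cv2.resize(t["frame"][180:260,210:290],None,fx=5,fy=5,interpolation=2)
j=cv2.resize(j,(280,280));o=np.zeros((440,800,3),np.uint8);o[:,:520]=i;o[:280,520:]=j
cv2.imwrite("pics/c1.png",o[...,::-1])
w=grab("wrist");print(np.array(w["extrinsics"]),np.array(w["intrinsics"]))
E
```

```text
grip [507.1 226.1  81.7] [4.305276522594871, 4.305276522594785]
recess [475.4 -46.7  66.5] [3.9747028147225167, 3.9747028147225407]
pivot [ 565.3 -123.8   33.5] [6.422532003788949, 6.4225320037888896]
slim0 [439.7 222.  -12.4] [3.637723933436795, 3.6377239334367486]
stub0 [572.3 222.6  28.6] [1.7854836231041749, 1.7854836231042057]
stand [511.2 228.2  -5.5] [4.942547584179846, 4.9425475841797875]
unit [531.9 -98.2  -4.5] [2.078528954105392, 2.0785289541054324]
mug [747.5 282.5  45. ] dish [461.8 437.4  10. ]
[[410.4 262.1  40. ]
 [610.  243.7  40. ]
 [601.9 177.9  40. ]
 [402.7 197.6  40. ]] [506.2 220.3  40. ]
[[ 407.8   15.5   20. ]
 [ 688.   -14.3   20. ]
 [ 662.7 -238.    20. ]
 [ 384.2 -202.2   20. ]] [ 535.7 -109.7   20. ]
[[  0.3   0.9   0.3 107.5]
 [  0.9  -0.3  -0.1 570.3]
 [  0.    0.3  -1.  384.3]
 [  0.    0.    0.    1. ]] [[316.9   0.  322. ]
 [  0.  316.9 198.7]
 [  0.    0.    1. ]]
```

View pics/c1.png

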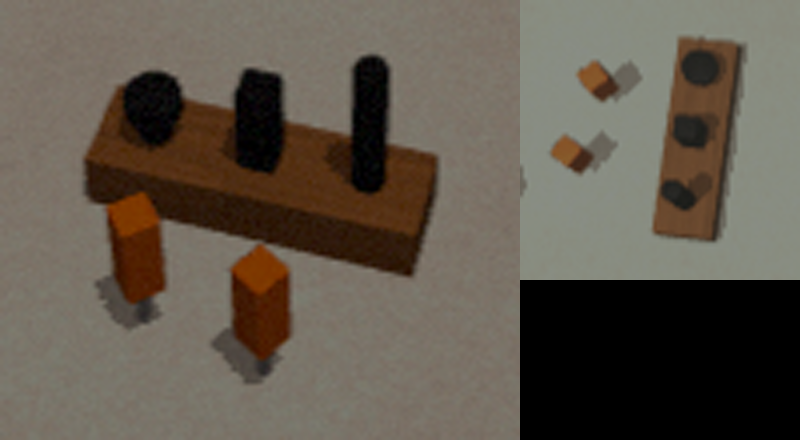

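The crop confirms it: the middle handle, at side crop (258,120), is black and square. Stubby is to its left and slim to its right, and both orange ones stand off the stand. I'll move over the stand for a close look.

```bash
python3 -m handwheel '[{"gripper":100,"travel":[-0.037,-0.018,0.002],"twist":0},{"gripper":100,"travel":[-0.037,-0.018,0.002],"twist":0},{"gripper":100,"travel":[-0.037,-0.018,0.002],"twist":0},{"gripper":100,"travel":[-0.037,-0.018,0.002],"twist":0},{"gripper":100,"travel":[-0.037,-0.018,0.002],"twist":0}]' 50
python3 -m handwheel '[{"gripper":100,"travel":[-0.037,-0.018,0.002],"twist":0},{"gripper":100,"travel":[-0.037,-0.018,0.002],"twist":0},{"gripper":100,"travel":[-0.037,-0.018,0.002],"twist":0},{"gripper":100,"travel":[-0.037,-0.018,0.002],"twist":0},{"gripper":100,"travel":[-0.037,-0.018,0.002],"twist":0}]'
python3 -m handwheel '[{"gripper":100,"travel":[-0.037,-0.018,0],"twist":0},{"gripper":100,"travel":[0,0,0],"twist":-0.112},{"gripper":100,"travel":[0,0,0],"twist":-0.112},{"gripper":100,"travel":[0,0,0],"twist":0},{"gripper":100,"travel":[0,0,0],"twist":0}]'
cat > look.py <<'E'
import sys
from h import *
np.set_printoptions(precision=1,suppress=True)
w=grab("wrist");save(w,sys.argv[1]+".png");np.savez(sys.argv[1],K=w["intrinsics"],T=w["extrinsics"])
for a in sys.argv[2:]:
    n,z=a.split(":")
    print(n,[(np.round(r["uv"],1),round(r["confidence"],2),atz(w,r["uv"],float(z))) for r in env.pinpoint("wrist",n)])
m=env.trace("wrist","stand")
if m:
    c,_=cv2.findContours(m[0]["pixels"].astype(np.uint8),0,1);c=max(c,key=cv2.contourArea)
    q=np.array([atz(w,p,40)for p in cv2.boxPoints(cv2.minAreaRect(c))]);print("stand",q)
s=env.state();print(s["time_s"],s["ee_pos"],s["ee_rot"],s["qpos"],s["force"],s["gripper_width"])
E
python3 look.py w1 driver_grip:71 driver:5 slim_driver:5 stubby_driver:5
```

```text
time_s: 1.72
ee_pos: [329.4, 400.5, 394.8]
ee_rot: [180.0, 0.0, 161.7]
force: [0.5, 0.7, 0.4]
gripper_width: 91.2
time_s: 2.13
ee_pos: [476.8, 256.5, 384.9]
ee_rot: [180.0, 0.0, 161.6]
force: [0.7, 0.3, 0.5]
gripper_width: 91.5
time_s: 2.55
ee_pos: [505.2, 229.3, 384.7]
ee_rot: [180.0, -0.0, 174.3]
force: [-0.2, 0.2, -0.5]
gripper_width: 91.1
driver_grip [(array([412.7, 235.8]), 0.79, array([560.3, 314.7,  71. ])), (array([313.3, 193.4]), 0.62, array([506.8, 220.7,  71. ])), (array([432.7, 161.9]), 0.58, array([487.6, 334.7,  71. ]))]
driver [(array([316., 178.]), 0.83, array([506.5, 222.1,   5. ])), (array([398.1, 209.4]), 0.82, array([554.3, 315.6,   5. ])), (array([416.5, 147.8]), 0.8, array([483.1, 338.6,   5. ]))]
slim_driver [(array([316.5, 120.2]), 0.79, array([441.9, 229.5,   5. ]))]
stubby_driver [(array([313.5, 233.4]), 0.61, array([575. , 211.9,   5. ]))]
stand [[407.4 203.   40. ]
 [413.2 261.7  40. ]
 [611.5 246.2  40. ]
 [604.6 176.8  40. ]]
2.85 [504.8 229.8 384.9] [180.    0.  174.5] [ 23.3  17.3  94.2   0.   68.6 -61.2] [ 0.6 -0.2  0.7] 91.2264415467767
```

View pics/w1.png

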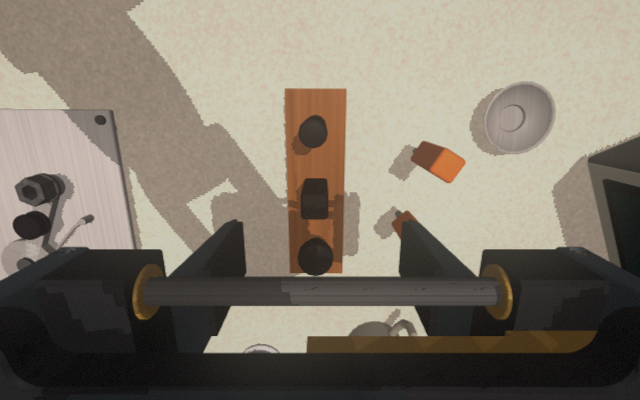

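Wrist view: the square handle is at (313,193), between slim at (313,130) and stubby at (316,255). Orange ones are at (440,160) and (400,225), and the knob is at (38,190). I'll descend part way and triangulate.

```bash
python3 -m handwheel '[{"gripper":100,"travel":[-0.003,-0.0085,0.02],"twist":0.01},{"gripper":100,"travel":[0,0,0.03],"twist":0},{"gripper":100,"travel":[0,0,0.02],"twist":0},{"gripper":100,"travel":[0,0,0],"twist":0},{"gripper":100,"travel":[0,0,0],"twist":0}]'
python3 look.py w2 driver_grip:71 driver:5 slim_driver:5 stubby_driver:5
python3 - <<'E'
from h import *
a=np.load("w1.npz");b=np.load("w2.npz")
A=dict(intrinsics=a["K"],extrinsics=a["T"]);B=dict(intrinsics=b["K"],extrinsics=b["T"])
f=grab("wrist")
best=[r["uv"] for r in env.pinpoint("wrist","driver_grip")]
for u in best: print(u,tri([ray(A,(313.3,193.4)),ray(B,u)]))
E
```

```text
time_s: 3.27
ee_pos: [507.1, 220.9, 314.3]
ee_rot: [-180.0, -0.1, 173.9]
force: [0.5, 0.0, 0.1]
gripper_width: 91.0
driver_grip [(array([479.5, 174.4]), 0.93, array([487.9, 336. ,  71. ])), (array([447.6, 261.9]), 0.81, array([555.2, 313.6,  71. ])), (array([321.2, 218.3]), 0.57, array([509.1, 219.7,  71. ]))]
driver [(array([322.9, 194.4]), 0.94, array([509. , 221.1,   5. ])), (array([  1.7, 250. ]), 0.74, array([ 532.3, -103.3,    5. ])), (array([446.9, 154.9]), 0.61, array([483.7, 337.6,   5. ]))]
slim_driver [(array([322.1, 122.9]), 0.79, array([443.4, 227.3,   5. ]))]
stubby_driver [(array([320., 256.]), 0.84, array([572.3, 211.5,   5. ]))]
stand [[406.8 203.2  40. ]
 [413.  261.5  40. ]
 [578.8 249.9  40. ]
 [571.4 180.2  40. ]]
3.5667 [507.5 220.9 316.1] [179.9   0.1 173.9] [ 22.3  20.5 100.1   0.   59.3 -61.6] [ 0.1 -0.6 -0.3] 91.39574407441728
[478.2, 171.6] (array([439.4376332 , 232.49082721, 289.01412925]), [8.266140376238457, 8.26614037623852])
[448.8, 261.1] (array([447.61734456, 234.860338  , 271.6944308 ]), [5.773959171158445, 5.773959171158443])
[322.9, 214.2] (array([508.6846121 , 220.64371567,  63.61998344]), [0.40905093418370053, 0.4090509341836589])
```

```bash
python3 -m handwheel '[{"gripper":100,"travel":[-0.001,0,0.025],"twist":0},{"gripper":100,"travel":[0,0,0.025],"twist":0},{"gripper":100,"travel":[0,0,0.021],"twist":0},{"gripper":100,"travel":[0,0,0],"twist":0},{"gripper":50,"travel":[0,0,0],"twist":0}]' 50
python3 -m handwheel '[{"gripper":0,"travel":[0,0,0],"twist":0},{"gripper":0,"travel":[0,0,0],"twist":0},{"gripper":0,"travel":[0,0,0],"twist":0},{"gripper":0,"travel":[0,0,0],"twist":0},{"gripper":0,"travel":[0,0,0],"twist":0}]' 50
```

```text
time_s: 4.08
ee_pos: [508.2, 220.5, 243.4]
ee_rot: [-180.0, -0.1, 173.9]
force: [0.7, 0.2, 0.4]
gripper_width: 86.7
time_s: 4.5
ee_pos: [508.4, 220.6, 244.5]
ee_rot: [180.0, 0.1, 173.9]
force: [-0.0, -0.2, 0.3]
gripper_width: 54.0
```

```bash
python3 -m handwheel '[{"gripper":0,"travel":[0,0,0],"twist":0},{"gripper":0,"travel":[0,0,0],"twist":0},{"gripper":0,"travel":[0,0,0],"twist":0},{"gripper":0,"travel":[0,0,0],"twist":0},{"gripper":0,"travel":[0,0,0],"twist":0}]' 50
python3 -m handwheel '[{"gripper":0,"travel":[0,0,0],"twist":0},{"gripper":0,"travel":[0,0,0],"twist":0},{"gripper":0,"travel":[0,0,0],"twist":0},{"gripper":0,"travel":[0,0,0],"twist":0},{"gripper":0,"travel":[0,0,0],"twist":0}]' 50
```

```text
time_s: 4.92
ee_pos: [508.3, 220.6, 243.7]
ee_rot: [180.0, 0.0, 173.9]
force: [-0.3, 0.3, 0.1]
gripper_width: 24.0
time_s: 5.33
ee_pos: [508.3, 220.6, 243.7]
ee_rot: [180.0, 0.0, 173.9]
force: [-0.0, 0.1, -0.7]
gripper_width: 23.7
```

```bash
python3 -m handwheel '[{"gripper":0,"travel":[0,0,-0.02],"twist":0},{"gripper":0,"travel":[0,0,-0.03],"twist":0},{"gripper":0,"travel":[0,0,-0.03],"twist":0},{"gripper":0,"travel":[0,0,-0.03],"twist":0},{"gripper":0,"travel":[0,0,-0.01],"twist":0}]' 55
python3 -m handwheel '[{"gripper":0,"travel":[0,-0.034,0],"twist":0},{"gripper":0,"travel":[0,-0.034,0],"twist":0},{"gripper":0,"travel":[0,-0.034,0],"twist":0},{"gripper":0,"travel":[0,-0.034,0],"twist":0},{"gripper":0,"travel":[0,-0.034,0],"twist":0}]'
python3 -m handwheel '[{"gripper":0,"travel":[0,-0.034,0],"twist":0},{"gripper":0,"travel":[0,-0.034,0],"twist":0},{"gripper":0,"travel":[0,0,0],"twist":0},{"gripper":0,"travel":[0,0,0],"twist":0},{"gripper":0,"travel":[0,0,0],"twist":0}]'
python3 look.py w3 recess:60 knob:40 pivot:40 driver:125 driver_grip:191
```

```text
time_s: 5.75
ee_pos: [508.9, 220.8, 368.1]
ee_rot: [179.8, 0.4, 173.9]
force: [1.0, 0.7, -1.3]
gripper_width: 23.8
time_s: 6.17
ee_pos: [489.4, 50.2, 362.9]
ee_rot: [-180.0, -0.1, 173.9]
force: [0.4, 0.2, -0.3]
gripper_width: 23.8
time_s: 6.58
ee_pos: [482.8, -15.9, 363.2]
ee_rot: [180.0, -0.1, 173.8]
force: [0.4, -0.3, -0.7]
gripper_width: 23.8
recess [(array([272.4, 196.6]), 0.84, array([480.3, -61.8,  60. ]))]
knob [(array([278.9, 189.8]), 0.59, array([479.4, -58.2,  40. ]))]
pivot []
driver [(array([617.9, 211.2]), 0.63, array([500.8, 197.9, 125. ])), (array([320.8, 216.4]), 0.58, array([481.7, -16.7, 125. ]))]
driver_grip [(array([320.3, 259.6]), 0.73, array([482.6, -16.8, 191. ]))]
stand [[592.4 154.7  40. ]
 [391.4 179.6  40. ]
 [414.2 261.3  40. ]
 [623.3 252.8  40. ]]
6.9333 [483.  -15.3 363.7] [180.  -0. 174.] [ -3.2  11.9 104.9   0.   63.2 -87.1] [-0.2  0.1 -0.4] 23.871144758570836
```

View pics/w3.png

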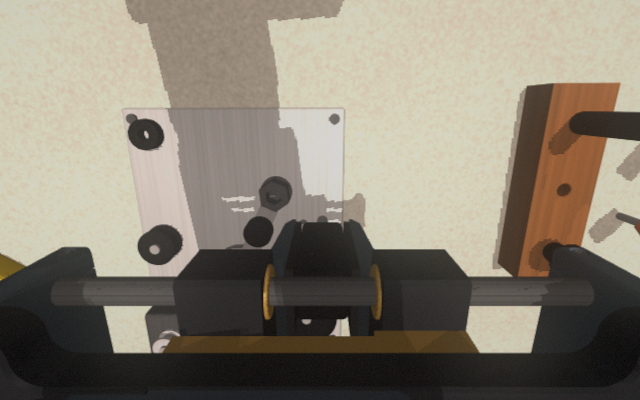

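Wrist view: the driver is upright in the jaws and the knob with its recess is at (275,192). A second, closer view will refine the recess position.

```bash
python3 -m handwheel '[{"gripper":0,"travel":[-0.001,-0.01,0.02],"twist":0},{"gripper":0,"travel":[-0.001,0,0.02],"twist":0},{"gripper":0,"travel":[0,0,0],"twist":0},{"gripper":0,"travel":[0,0,0],"twist":0},{"gripper":0,"travel":[0,0,0],"twist":0}]'
python3 look.py w4 recess:60 knob:40 pivot:40 driver:85 driver_grip:151
python3 - <<'E'
from h import *
a=np.load("w3.npz");A=dict(intrinsics=a["K"],extrinsics=a["T"])
B=grab("wrist")
for r in env.pinpoint("wrist","recess"): print(r["uv"],tri([ray(A,(272.4,196.6)),ray(B,r["uv"])]),atz(B,r["uv"],60))
for c in ["top","side"]:
    f=grab(c)
    print(c,[(r["uv"],r["confidence"],atz(f,r["uv"],60)) for r in env.pinpoint(c,"recess")],[(r["uv"],r["confidence"],atz(f,r["uv"],85)) for r in env.pinpoint(c,"driver")])
    if c=="side": save(f,"s2.png");i=cv2.resize(f["frame"][120:240,260:400],(700,600),interpolation=2)
w=cv2.resize(B["frame"][130:250,200:360],(800,600),interpolation=2);cv2.imwrite("pics/w4c.png",w[...,::-1]);cv2.imwrite("pics/s2c.png",i[...,::-1])
E
```

```text
time_s: 7.35
ee_pos: [484.2, -26.0, 324.5]
ee_rot: [180.0, 0.1, 173.9]
force: [0.4, -0.1, -0.4]
gripper_width: 23.7
recess [(array([277. , 204.9]), 0.86, array([479.4, -62.1,  60. ]))]
knob [(array([283.1, 199.3]), 0.6, array([480.9, -59.7,  40. ]))]
pivot []
driver [(array([322. , 218.2]), 0.76, array([485.6, -26.2,  85. ]))]
driver_grip [(array([319.7, 259.2]), 0.55, array([484.8, -27.4, 151. ]))]
stand [[577.7 155.6  40. ]
 [393.6 174.   40. ]
 [415.7 251.3  40. ]
 [608.2 249.5  40. ]]
7.7 [483.9 -26.2 324.2] [180.    0.1 173.9] [ -4.5  14.3 108.2   0.   57.5 -88.3] [-0.5 -1.5  0.3] 23.56670876837516
[278.9, 205.9] (array([479.65515734, -61.03646337,  61.62230554]), [0.5343641145093908, 0.5343641145094059]) [479.89222098 -60.8246557   60.        ]
top [] [([226.4, 228.4], 0.66, array([466.52783103, 328.19555689,  85.        ])), ([236.0, 206.5], 0.44, array([542.42193352, 298.68983007,  85.        ]))]
side [([344.7, 191.2], 0.68, array([479.69224409, -77.0412324 ,  60.        ]))] [([314.8, 332.9], 0.72, array([474.65751646, 390.39509123,  85.        ])), ([285.8, 320.7], 0.65, array([538.64153195, 372.92701815,  85.        ])), ([312.6, 289.4], 0.5, array([499.45783079, 285.88395752,  85.        ])), ([342.5, 198.3], 0.4, array([477.95425201, -19.09372807,  85.        ])), ([318.0, 184.1], 0.27, array([552.67727102, -65.89890689,  85.        ]))]
```

View pics/w4c.png

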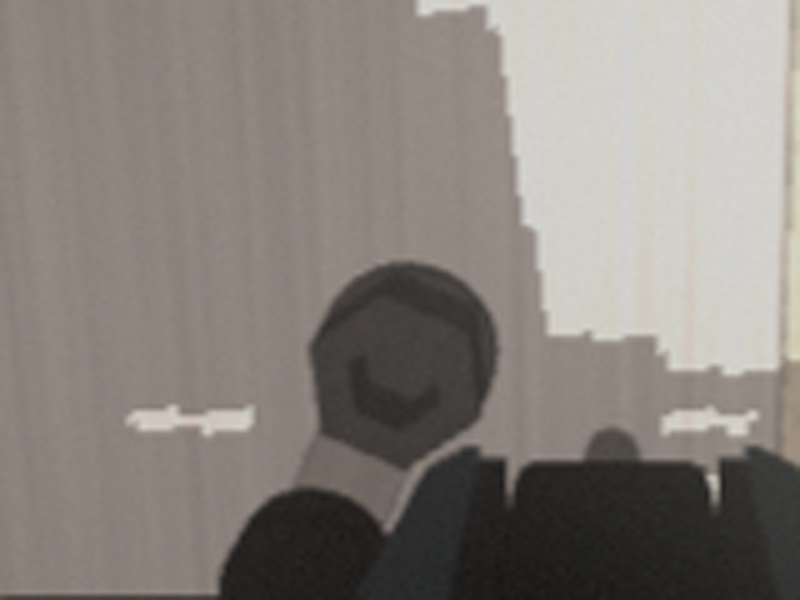

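Crop: the recess mouth is at about wrist (279,206) and the pin nose shows at (322,219). I'll move over the recess with the tip about 6 mm above the mouth and look.

```bash
python3 -m handwheel '[{"gripper":0,"travel":[0.0008,-0.017,0],"twist":0},{"gripper":0,"travel":[0,-0.0177,0],"twist":0},{"gripper":0,"travel":[0,0,0.01],"twist":0},{"gripper":0,"travel":[0,0,0.009],"twist":0},{"gripper":0,"travel":[0,0,0],"twist":0}]'
python3 look.py w5 recess:60 driver:66 knob:40
python3 - <<'E'
from h import *
B=cv2.imread("pics/w5.png");s=cv2.imread("pics/s2.png")
f=grab("side");save(f,"s3.png");s=cv2.imread("pics/s3.png")
o=np.hstack([cv2.resize(B[160:250,260:380],(440,330),interpolation=2),cv2.resize(s[130:220,300:390],(330,330),interpolation=2)])
cv2.imwrite("pics/c5.png",o)
E
```

```text
time_s: 8.52
ee_pos: [478.6, -60.6, 303.0]
ee_rot: [180.0, -0.2, 173.9]
force: [-0.7, 0.7, -1.3]
gripper_width: 23.9
recess [(array([321., 221.]), 0.94, array([482.1, -61.8,  60. ]))]
driver [(array([320.7, 216. ]), 0.67, array([476.1, -61.3,  66. ])), (array([322.3, 210.7]), 0.22, array([472.2, -59.8,  66. ]))]
knob [(array([627.4, 192.3]), 0.72, array([491.3, 181.7,  40. ])), (array([322.8, 210.9]), 0.62, array([481. , -60.2,  40. ]))]
stand [[403.1 138.1  40. ]
 [407.3 176.8  40. ]
 [567.4 203.3  40. ]
 [562.5 157.2  40. ]]
8.7667 [479.5 -60.3 305. ] [180.    0.  173.9] [ -8.5  15.4 109.8   0.   54.8 -92.5] [ 0.1  0.3 -0.8] 23.806221352268487
```

View pics/c5.png

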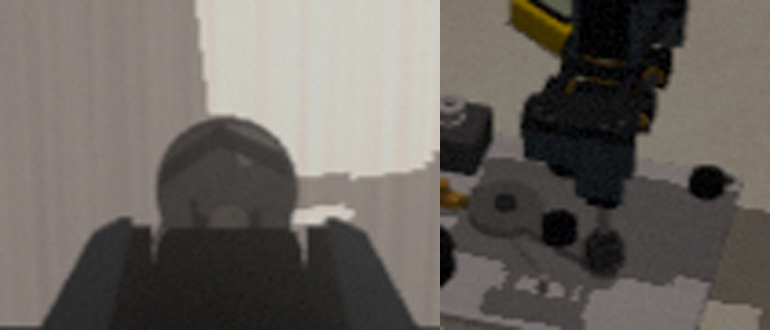

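The wrist view has the pin centred between the recess walls (crop 228 against 226). In the side view the pin stands over the knob's middle (603 against 605). Lowering gently and watching the force.

```bash
python3 -m handwheel '[{"gripper":0,"travel":[0,0,0.003],"twist":0},{"gripper":0,"travel":[0,0,0.003],"twist":0},{"gripper":0,"travel":[0,0,0.003],"twist":0},{"gripper":0,"travel":[0,0,0.001],"twist":0},{"gripper":0,"travel":[0,0,0],"twist":0}]'
python3 - <<'E'
from h import *
print(env.state()["ee_pos"],env.state()["force"])
E
```

```text
time_s: 9.23
ee_pos: [479.2, -60.6, 294.3]
ee_rot: [180.0, -0.1, 173.9]
force: [0.0, 0.6, -0.7]
gripper_width: 24.0
[479.20329839 -60.59385613 294.27339384] [ 0.02463717  0.63605323 -0.70030565]
```

```bash
python3 -m handwheel '[{"gripper":0,"travel":[0,0,0.003],"twist":0},{"gripper":0,"travel":[0,0,0.003],"twist":0},{"gripper":0,"travel":[0,0,0.001],"twist":0},{"gripper":0,"travel":[0,0,0],"twist":0},{"gripper":0,"travel":[0,0,0],"twist":0}]' 60
python3 look.py w6 recess:60 driver_grip:114
python3 - <<'E'
from h import *
f=grab("side");save(f,"s6.png");w=cv2.imread("pics/w6.png");s=cv2.imread("pics/s6.png")
cv2.imwrite("pics/c6.png",np.hstack([cv2.resize(w[160:250,260:380],(440,330),interpolation=2),cv2.resize(s[140:215,310:385],(330,330),interpolation=2)]))
E
```

```text
time_s: 9.65
ee_pos: [479.3, -60.6, 287.6]
ee_rot: [180.0, -0.0, 173.9]
force: [-0.4, -0.5, -0.5]
gripper_width: 24.3
recess [(array([319.3, 224.9]), 0.83, array([480.8, -62.8,  60. ]))]
driver_grip [(array([319.5, 260.3]), 0.58, array([480.3, -62.3, 114. ]))]
stand [[416.6 135.7  40. ]
 [419.6 163.6  40. ]
 [559.4 187.2  40. ]
 [555.9 154.4  40. ]]
9.85 [479.4 -60.6 287.9] [180.    0.  173.9] [ -8.6  16.5 111.2   0.   52.3 -92.5] [-0.4  0.7 -1. ] 24.173313316894788
```

View pics/c6.png

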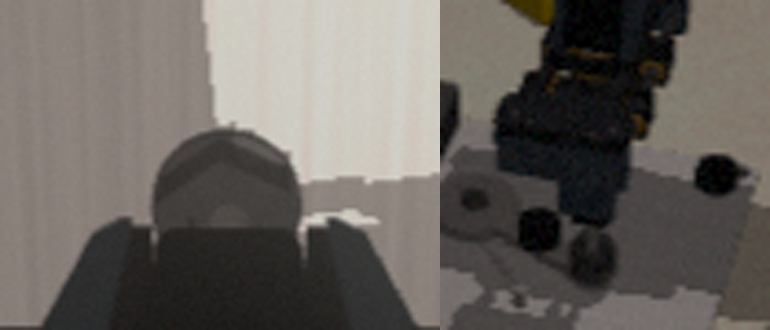

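Wrist and side crops show the pin down in the recess (crop 228,215), free of contact force, with the tip about 11 mm deep. Now I'll push along the arc about the pivot, near (565,-114).

```bash
python3 -m handwheel '[{"gripper":0,"travel":[0.0017,-0.005,0],"twist":0},{"gripper":0,"travel":[0.0017,-0.005,0],"twist":0},{"gripper":0,"travel":[0.0015,-0.0048,0],"twist":0},{"gripper":0,"travel":[0.0014,-0.0048,0],"twist":0},{"gripper":0,"travel":[0,0,0],"twist":0}]' 60
python3 -m handwheel '[{"gripper":0,"travel":[0,0,0],"twist":0}]'
```

```text
time_s: 10.32
ee_pos: [470.8, -79.7, 287.8]
ee_rot: [179.9, 0.0, 173.8]
force: [2.3, 4.8, 0.4]
gripper_width: 23.6
time_s: 10.4
ee_pos: [470.9, -79.5, 287.8]
ee_rot: [179.9, 0.0, 173.8]
force: [1.1, 4.5, -0.0]
gripper_width: 23.5
```

```bash
python3 -m handwheel '[{"gripper":0,"travel":[0.001,-0.005,0],"twist":0},{"gripper":0,"travel":[0.001,-0.005,0],"twist":0},{"gripper":0,"travel":[0.0005,-0.005,0],"twist":0},{"gripper":0,"travel":[0.0005,-0.005,0],"twist":0},{"gripper":0,"travel":[0,0,0],"twist":0}]' 60
python3 -m handwheel '[{"gripper":0,"travel":[0,-0.005,0],"twist":0},{"gripper":0,"travel":[0,-0.005,0],"twist":0},{"gripper":0,"travel":[-0.0005,-0.005,0],"twist":0},{"gripper":0,"travel":[-0.0005,-0.005,0],"twist":0},{"gripper":0,"travel":[0,0,0],"twist":0}]'
python3 -m handwheel '[{"gripper":0,"travel":[-0.0005,-0.0025,0],"twist":0},{"gripper":0,"travel":[-0.0005,-0.0025,0],"twist":0},{"gripper":0,"travel":[0,0,0],"twist":0},{"gripper":0,"travel":[0,0,0],"twist":0}]'
python3 look.py w7 recess:60 driver_grip:114 pivot:40
python3 - <<'E'
from h import *
f=grab("side");save(f,"s7.png")
print([(r["uv"],r["confidence"],atz(f,r["uv"],60)) for r in env.pinpoint("side","recess")])
w=cv2.imread("pics/w7.png");s=cv2.imread("pics/s7.png")
cv2.imwrite("pics/c7.png",np.hstack([cv2.resize(w[150:260,250:400],(450,330),interpolation=2),cv2.resize(s[140:215,300:375],(330,330),interpolation=2)]))
E
```

```text
time_s: 10.82
ee_pos: [465.6, -99.0, 287.8]
ee_rot: [179.8, -0.0, 173.8]
force: [0.5, 4.4, -0.7]
gripper_width: 23.9
time_s: 11.23
ee_pos: [464.4, -119.2, 287.7]
ee_rot: [179.9, -0.0, 173.8]
force: [0.2, 5.6, -0.1]
gripper_width: 24.0
time_s: 11.57
ee_pos: [464.8, -123.7, 287.7]
ee_rot: [179.9, -0.1, 173.8]
force: [0.9, 5.6, 0.5]
gripper_width: 23.7
recess [(array([327.3, 226.1]), 0.75, array([ 467.6, -119.9,   60. ]))]
driver_grip [(array([320.7, 261.7]), 0.86, array([ 466.6, -124.4,  114. ]))]
pivot [(array([349.7, 325.9]), 0.91, array([ 567.2, -110.8,   40. ]))]
11.8167 [ 464.8 -123.6  287.7] [179.9  -0.1 173.8] [ -16.3   16.4  111.4    0.2   52.3 -100.2] [0.5 5.6 0.5] 23.87848488425825
[([352.9, 179.8], 0.58, array([ 463.56895654, -130.0351075 ,   60.        ]))]
```

View pics/c7.png

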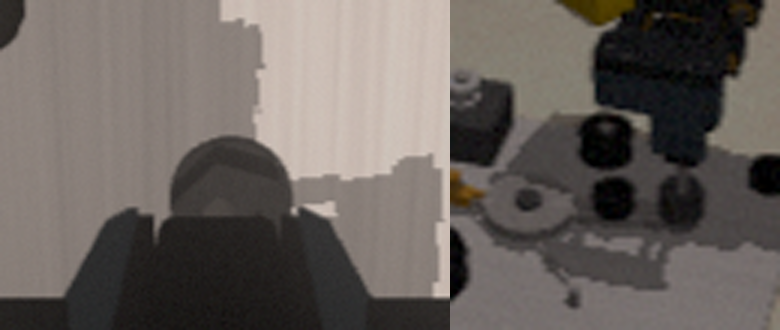

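Pin sits in the recess about 3 mm toward the pushing side, as expected. The arm angle estimates at about 0.62 rad. I'll add 3 mm more for margin (end stop 0.75) and check that the hold is steady.

```bash
python3 -m handwheel '[{"gripper":0,"travel":[-0.0005,-0.0015,0],"twist":0},{"gripper":0,"travel":[-0.0005,-0.0015,0],"twist":0},{"gripper":0,"travel":[0,0,0],"twist":0},{"gripper":0,"travel":[0,0,0],"twist":0},{"gripper":0,"travel":[0,0,0],"twist":0}]' 60
python3 - <<'E'
from h import *
F=[]
for k in range(4):
    B=grab("wrist")
    print([(r["uv"],round(r["confidence"],2),atz(B,r["uv"],60)) for n in ["recess"] for r in env.pinpoint("wrist",n)][:1],[(atz(B,r["uv"],40)) for r in env.pinpoint("wrist","pivot")][:1]);s=env.state();F.append(s["force"])
print(np.mean(F,0),s["ee_pos"],s["ee_rot"],s["gripper_width"])
f=grab("side");save(f,"s8.png");save(B,"w8.png")
cv2.imwrite("pics/c8.png",np.hstack([cv2.resize(B["frame"][150:260,250:400],(450,330),interpolation=2),cv2.resize(f["frame"][140:215,300:375],(330,330),interpolation=2)])[...,::-1])
t=grab("top")
for c in ["side","top"]:
    print(c,[(n,[np.round(r["uv"]) for r in env.pinpoint(c,n)][:1]) for n in ["slim_driver","stubby_driver","mug","screw_dish","spare_idler"]])
E
```

```text
time_s: 12.33
ee_pos: [465.3, -126.7, 287.7]
ee_rot: [179.9, -0.1, 173.8]
force: [1.1, 6.6, 0.8]
gripper_width: 23.5
[([327.0, 223.0], 0.59, array([ 465.76921547, -122.78743718,   60.        ]))] [array([ 564.50572729, -113.39582164,   40.        ])]
[([330.8, 222.2], 0.84, array([ 465.46203694, -120.0732136 ,   60.        ]))] [array([ 566.60211631, -112.44181005,   40.        ])]
[([326.8, 225.2], 0.67, array([ 467.37705785, -123.06617493,   60.        ]))] [array([ 564.85670019, -114.66136277,   40.        ])]
[([329.7, 222.8], 0.85, array([ 465.82062146, -120.87206009,   60.        ]))] [array([ 568.60063758, -111.57766402,   40.        ])]
[0.44361096 5.98525869 1.13935   ] [ 465.33659523 -126.63247528  287.66962083] [ 1.79853029e+02 -8.82010732e-02  1.73806542e+02] 23.72497678142645
side [('slim_driver', [array([341., 293.])]), ('stubby_driver', [array([289., 282.])]), ('mug', [array([212., 294.])]), ('screw_dish', [array([317., 380.])]), ('spare_idler', [array([371., 182.])])]
top [('slim_driver', [array([259., 241.])]), ('stubby_driver', [array([263., 200.])]), ('mug', [array([249., 156.])]), ('screw_dish', [array([199., 234.])]), ('spare_idler', [array([350., 216.])])]
```

View pics/c8.png

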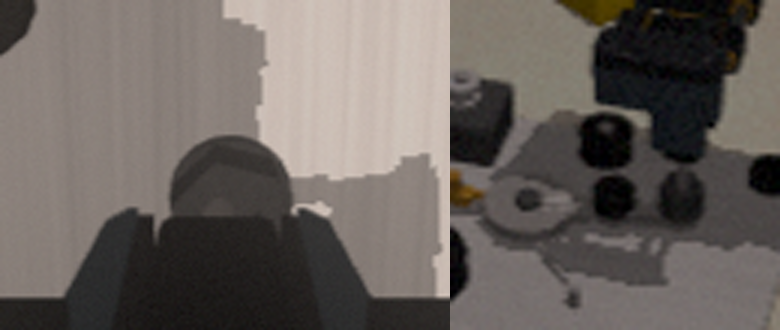

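```bash
python3 -c "
from workcell import env
print(env.job_done()); s=env.state(); print(s['time_s'],s['ee_pos'],s['force'],s['gripper_width'])"
```

```text
the job is handed in; nothing more can be done
None
the job is handed in; nothing more can be done
```

I took the black square-handled driver from the middle hole of the stand and put its tip about 11 mm into the knob's recess with the arm relaxed. I then swung the arm back past the click and handed the job in while holding it there. No verdict was reported, and the state could not be read after hand-in.

**Last checks:**
- **Arm angle:** about 0.64 rad from the wrist camera's knob and pivot positions. The 6.0 N sideways force fits about 0.63. The click is at about 0.52 and 0.55 is needed.
- **Pin in the recess:** it sits about 3 mm off the recess axis on the pushing side. The tool is vertical within 0.2°.
- **Grip:** 60 N commanded on the 24 mm handle.
- **Other things on the bench:** the slim and stubby drivers, mug and dish showed within about 5 px of where they started. I did not re-check the multimeter, the solder reel or the orange look-alikes.

**What disagreed:**
- The side camera placed the recess about 8–16 mm off in y from the wrist camera, so I relied on the wrist camera and the force.
- The network gave a false position for the spare idler in the top view, at about (350,216). In the side view it was in its place.

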